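Hang a lamp carrier on the gravity rail and seat it at the stop

TASK

Lift the lamp carrier off its parking stand and hook it over the upper part of the sloping rail, ridged nose downhill, feeling gently for the rail and letting it take the weight before you let go. Leave the carrier to roll down by itself until the sprung roller catches its nose, then push it on gently from behind until it snaps fully home against the end stop, and leave it there. Press nothing hard, and do not disturb the other samples, brackets and tools on the bench.

Things in the scene. Friction and masses are not known exactly. Their poses are not given: they have to be found in the camera images.
- carrier_grip (a point): Loose lamp carrier (roller hanger), 0.35 kg +-20 %: centre of its black grip tab, 12 (x) x 32 (y) x 40 (z) mm. Own axes: z up, x across, y lengthwise to the tail; nose at -y. Aluminium deck below, 34 x 100 mm (x, y), its top 23 mm below this point. At the start it hangs on the parking stand.
- carrier_wheels (a point): Same axes. Midway between the lowest points of the carrier's two free wheels (18 mm diameter, at y -35 and +35 mm), 47 mm below the grip point: this point comes to lie on the rail's upper edge. The wheels run in a slot 11 mm wide between a long plate (x -5.5 to -8.5 mm, 40 mm down from here; a 6 mm lamp sample on its outside) and a hook lip (x 5.5 to 10.5 mm, 30 mm down).
- carrier_nose (a point): Same axes. Middle of the nose end wall's outer face, 50 mm to -y of the tab's middle, 35 mm below the grip point. 12 mm behind it a half-round catch ridge, 4 mm high, lies across the deck.
- carrier_tail (a point): Same axes. Middle of the tail end wall's outer face (50 mm to +y of the tab's middle, 35 mm below the grip point), the face to push: 34 mm wide, from the deck top (12 mm above this point) to 8 mm below it, which is 4 mm above the rail.
- rail_stand: Fixed stand of the gravity rail, origin on the bench under its middle; base plate 100 x 420 x 12 mm; z up, x across, y along the rail, uphill. Rail: steel blade, 6 mm thick, 26 mm deep, 370 mm long, above the y axis, falling to -y at 10 degrees. Posts at y +-170 mm, 34 mm wide, 26 mm thick. Hang the carrier's middle at y +60 to +105 mm; over 25 N on the rail while hanging it, or pushing with over 20 N at the stop, is hard.
- rail_mark (a point): Mark on the stand, in its axes: 85 mm uphill of its middle, in line with the rail, 140 mm above the bench. The rail's height is adjustable and not measured: its upper edge here lies anywhere from 0 to 40 mm above this mark, and must be felt or seen.
- stop_mark (a point): Mark on the stand, in its axes: y -125 mm, 12 mm above the bench. Above it a rigid stop block is clamped on the rail, its face anywhere from y -112 to -138 mm (not measured). From it two arms, 52 mm wide over all, reach 26 mm uphill, up to 50 mm above the rail, with a sprung roller that catches the nose some 15 mm short of home. Pushing on takes 3 to 7 N, then it snaps home and is held.
- feeler (a joint): Brass feeler pin, 8 mm diameter, in the face of the end stop, very weak spring. 0 = sticks out 6 mm, nothing at the stop; 0.006 m = pushed flush with the stop's face by the nose of a carrier that is fully home.
- pad_a: Bystander: white oval lamp sample, 34 x 84 x 12 mm, loose in a shallow grey tray (110 x 150 x 30 mm). Origin at the centre of its underside.
- pad_b: Bystander: like pad_a, lying on the bench.
- pad_c: Bystander: like pad_a, lying on the bench beyond the rail.
- bracket_a: Bystander: bent aluminium bracket, 70 x 60 x 38 mm, loose on the bench beyond the rail. Origin at the centre of its underside.
- bracket_b: Bystander: like bracket_a, at the right of the bench.
- driver: Bystander: screwdriver lying loose on the bench at the left.
- park: Fixed parking stand of the carrier: base plate 90 x 130 x 10 mm with a level steel blade 6 mm thick along its y axis, top at 62 mm above the bench, an upright lip 10 mm high at each end (its inner face 53.5 mm from the middle). At the start the carrier hangs on it with its wheels on the blade, so it is lifted straight up by at least 65 mm to come free. Origin under its middle on the bench top.
Things that resemble listed ones, but are neither listed nor needed, are in the scene too. Leave any green look-alike of the part that bears carrier_grip alone.

How it is judged:
On the way, in this order (a step that is already met when the one before it is completed fails the run):
1. the carrier, still held, bears on the upper half of the rail, nose downhill (contact force between carrier and rail_stand above 1 N and contact force between the fingers and carrier above 1 N and y of carrier_grip in the frame of rail_stand above 0.035 m and x of carrier_grip in the frame of rail_stand between -0.012 and 0.012 m and angle between the y axis of carrier_grip and the y axis of rail_stand, either way round below 0.26 rad and y of carrier_nose in the frame of rail_stand below 0.08 m), for 0.2 s.
2. let go, it has rolled by itself down to the catch and stands there (contact force between the fingers and carrier below 0.05 N and y of carrier_grip in the frame of rail_stand below -0.03 m and x of carrier_grip in the frame of rail_stand between -0.012 and 0.012 m and contact force between carrier and rail_stand above 1 N and linear speed of carrier below 0.02 m/s), for 0.2 s.
3. it has been pushed home against the stop (value of joint feeler above 0.0045 m and y of carrier_grip in the frame of rail_stand below -0.05 m and x of carrier_grip in the frame of rail_stand between -0.012 and 0.012 m), for 0.2 s.
At the end, for the whole second after the job is handed in: The carrier hangs on the rail by its wheels, nose downhill, fully home: its nose has pushed the feeler pin in by more than 4.5 of 6 mm, it is in line with the rail (within 15 degrees, 12 mm across), upright within 15 degrees, and at rest (value of joint feeler above 0.0045 m and y of carrier_nose in the frame of rail_stand between -0.16 and -0.09 m and x of carrier_grip in the frame of rail_stand between -0.012 and 0.012 m and angle between the y axis of carrier_grip and the y axis of rail_stand, either way round below 0.26 rad and angle between carrier_grip's own z axis and vertical below 0.26 rad and linear speed of carrier below 0.01 m/s and contact force between carrier and rail_stand above 1 N); the robot touches nothing.
It fails at once if the carrier is pressed hard on the rail while it is hung (contact force between carrier and rail_stand above 25 N and y of carrier_grip in the frame of rail_stand above 0 m).
It fails at once if the carrier is pushed hard at the stop (its weight and the roller alone make up 12 to 20 N of this sum) (contact force between carrier and rail_stand above 40 N).
It fails at once if the carrier is pushed or led along the middle of the rail instead of rolling by itself (contact force between the fingers and carrier above 0.5 N and contact force between carrier and rail_stand above 0.3 N and y of carrier_grip in the frame of rail_stand between -0.03 and 0.02 m and x of carrier_grip in the frame of rail_stand between -0.012 and 0.012 m).
It fails at once if another sample, bracket or tool is shifted by more than 15 mm (distance of any of pad_a, pad_b, pad_c, bracket_a, bracket_b, driver from where it was at the start of the episode above 0.015 m).
It also fails if it takes over 54 s, if anything falls off the work surface, if the arm or the gripper's body presses on something with over 40 N, if the wrist force passes 120 N, or if a joint passes its speed limit or range.

ROBOT

A 6-joint arm with a two-finger parallel gripper is mounted at the origin on the work surface. World frame = base frame: x ahead of the robot, y to its left, z up, the work surface at z = 0. Lengths are in m, angles in rad, forces in N, time in s.
With the tool pointing down it reaches from about 0.375 to 0.9 m from the base axis. Payload 3.1 kg.
Tool frame: the origin (TCP) lies at the very end of the fingers, on their centre line; the grasp point (between the pads) lies 19 mm behind it; z points along the fingers, y is the direction in which the jaws open and shut (so a half turn about z gives the same grasp; the last joint's range is limited). The gripper opens to 85 mm and grips with 20 to 120 N. Pads are 22 mm wide; open, the fingers measure 114 mm over their backs; the gripper's body (76 mm by 85 mm) begins 54 mm behind the grasp point. The pads swing forward as they close: fully open they stand 13 mm farther back than shut.
Start: joints at [-1.365, 0.527, 1.433, -0, 1.181, -0.178], TCP at [0.234, -0.579, 0.231] pointing down, gripper open.
Joint ranges: [-3.08, 3.08], [-0.75, 2.2], [0.22, 2.44], [-1.43, 4.57], [0, 2.65], [-2.85, 2.85]. Speed limits (rad/s): [2.79, 2.79, 3.14, 3.14, 3.14, 3.14].

INTERFACE

Orientations are given as a unit quaternion [x, y, z, w].
In Python, from station import manip gives the robot as it stands. The module is installed in compiled form; this text tells all that it offers.
- The arm moves only by the tool send_rows, never from a script. Its argument "commands" is a list of rows, each an object with "delta_pos": the shift along the world's x, y, z in cm, a list of three; "yaw": the turn about the world's z in rad. A call has 1 to 10 rows; each row shifts and turns the pose as measured when the row begins; what a row does not reach is not made up. A row lasts 1/8 s, in which the tool goes at most 62.5 mm and 10.7 degrees, less where a joint would pass 70% of its speed; a pose out of reach is approached as far as the arm can. A call is refused whole if a number of a shift passes 6.25 or a number of a turn 0.188, either way. A call with a gripper value outside its range is refused whole. "grip" is the closure, from -1 (fully open) to 1 (shut), set as the call begins (left out, the last holds). The fingers move at their own pace and stop on an object; "force" is the grip in N (left out, the last holds). Time passes only in rows, so rows that do not move let the fingers close. It gives the time, the measured TCP pose, the force and the opening at its end, in the units of the state.
- manip.sense(): the state, without advancing time (a new reading comes with each control period).
- manip.snapshot(name): name is "side" or "top"; returns the picture (384x512x3 uint8, blue, green, red); there is no depth.
- manip.get_calibration(name): a dict with "fx", "fy", "cx", "cy" (pixels), "dist_coeffs" ([k1, k2, p1, p2, k3] as OpenCV has them; the pictures are not rectified), "world_to_cam" (4x4, takes a point from world to camera coordinates). Camera axes: x right, y down, z forward; pixel columns grow to the right and rows downward; lengths in m; the calibration is good to about 2 mm. A picture is of the moment at which its call begins. get_calibration takes no time and is no camera call.
- manip.sign_off(): hands the job in, once; it reports no verdict.
The state is a dict: "t": time; "q": joint angles; "qd": joint speeds; "tau": joint torques, N m; "tcp_pos": TCP position; "tool_rot": TCP orientation; "force": force on the tool from outside, world axes, zero at the start; "ft_torque": the same for the moment, N m; "finger_gap": opening from 0.0 (shut) to 1.0 (fully open).
Only numpy, scipy, OpenCV 4.12 (cv2) and the standard library are available. Lean on these libraries where they do the work, as an engineer would, in place of code of your own. Each camera call takes 0.05 s, during which the arm holds its last target. There are 200 camera calls.

## Working session

There is one attempt and no reset: what is moved stays moved. The work goes in short steps, Python scripts to look and compute and a tool call to move; the robot and the scene stay as the last step left them, time stands still between calls to the robot, and variables do not carry over. Pictures are saved under pics/ and viewed, about 8 in all and at most 12, crops included, and the job is handed in when it is done.

Besides the shell and the picture viewer there is one more tool, called after "Emit:" as name(argument=value, ...) on one line, values as JSON. send_rows: Moves the arm, as the interface text tells. Its arguments: {"type":"object","properties":{"commands":{"type":"array","items":{"type":"object","properties":{"delta_pos":{"type":"array","items":{"type":"number"}},"yaw":{"type":"number"}}}},"grip":{"type":"number"},"force":{"type":"number"}},"required":["commands"]}

```bash
mkdir -p pics
cat > h.py <<'E'
import numpy as np, cv2
from station import manip
def K(c): return np.array([[c['fx'],0,c['cx']],[0,c['fy'],c['cy']],[0,0,1.]])
def ray(n,uv):
    c=manip.get_calibration(n); T=np.array(c['world_to_cam'])
    p=cv2.undistortPoints(np.array([[uv]],float),K(c),np.array(c['dist_coeffs'],float))[0,0]
    R=T[:3,:3]; return -R.T@T[:3,3], R.T@np.array([p[0],p[1],1.])
def onz(n,uv,z):
    o,d=ray(n,uv); return o+d*(z-o[2])/d[2]
def tri(uvs,uvt):
    o1,d1=ray('side',uvs);o2,d2=ray('top',uvt)
    s=np.linalg.lstsq(np.c_[d1,-d2],o2-o1,rcond=None)[0]
    a=o1+d1*s[0];b=o2+d2*s[1]; return (a+b)/2,np.linalg.norm(a-b)
def proj(n,P):
    c=manip.get_calibration(n);T=np.array(c['world_to_cam'])
    return cv2.projectPoints(np.array(P,float).reshape(-1,1,3),cv2.Rodrigues(T[:3,:3])[0],T[:3,3],K(c),np.array(c['dist_coeffs'],float))[0][:,0]
def snap(n,f,crop=None,s=1):
    im=np.array(manip.snapshot(n)); cv2.imwrite('pics/raw_'+f,im)
    if crop: x0,y0,x1,y1=crop; im=im[y0:y1,x0:x1]
    cv2.imwrite('pics/'+f,cv2.resize(im,None,fx=s,fy=s,interpolation=cv2.INTER_CUBIC))
E
python3 - <<'E'
from h import *
for n in('side','top'):
    snap(n,n+'0.png',None,1.5); c=manip.get_calibration(n);T=np.array(c['world_to_cam']);print(n,c['fx'],(-T[:3,:3].T@T[:3,3]).round(3),T[:3,:3].round(2).tolist())
print(manip.sense())
E
```

```text
side 432.09001275339165 [-0.297 -0.975  0.856] [[0.78, -0.63, 0.02], [-0.31, -0.41, -0.86], [0.55, 0.66, -0.51]]
top 454.34477569712925 [ 3.640e-01 -1.000e-03  1.384e+00] [[-0.03, -1.0, 0.0], [-0.99, 0.03, -0.11], [0.11, -0.0, -0.99]]
{'t': 0.1, 'q': array([-1.36547748e+00,  5.28398369e-01,  1.43375949e+00,  9.35096686e-06,
        1.18136108e+00, -1.78475140e-01]), 'qd': array([ 0.00122993,  0.00068906, -0.00200737, -0.00102659,  0.00024562,
        0.00053544]), 'tau': array([ 1.38719038e-04, -4.43303168e+01, -1.78586036e+01, -2.65426906e-04,
        3.89016655e-03,  2.06765003e-05]), 'tcp_pos': array([ 0.2339406 , -0.57889319,  0.23042066]), 'tool_rot': array([ 9.81644088e-01,  1.90719576e-01, -8.60347750e-06, -9.63114169e-04]), 'force': array([-0.13006157, -0.42944704, -0.20625478]), 'ft_torque': array([-0.02058444, -0.03636616,  0.00103905]), 'finger_gap': 1.0018999373193538}
```

View pics/side0.png

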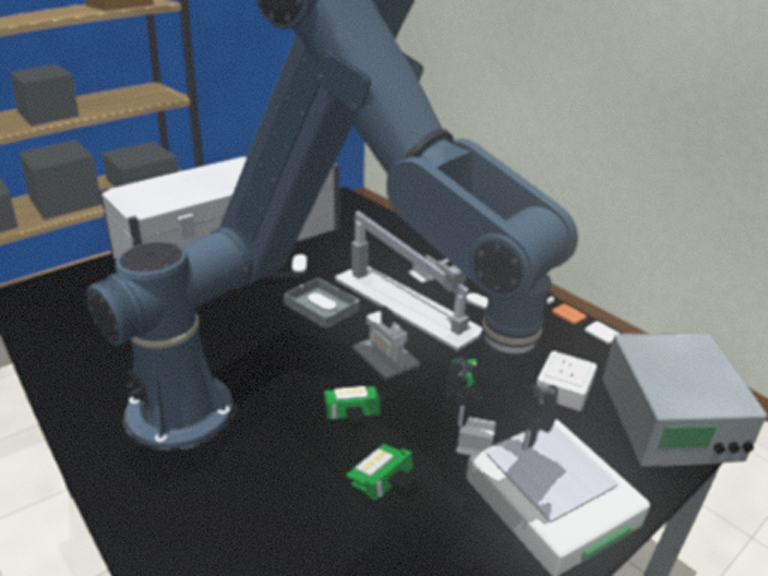

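View pics/top0.png

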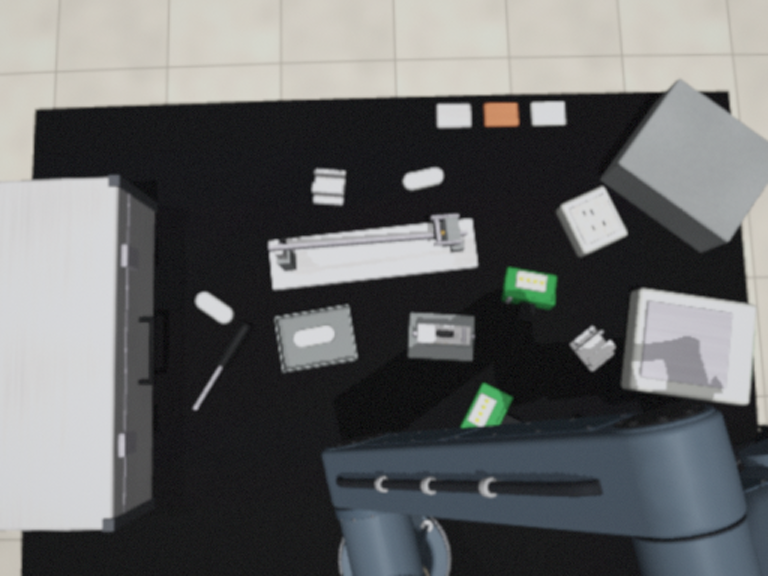

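The side view shows the rail running from (360,215) at its high end to (460,290), and the carrier on its stand at about (385,335). In the top view the rail runs from (275,243) to (465,235), with the stop at (447,232), and the carrier is at (440,335). I'll zoom in next.

Run:
```python
from h import *
a=cv2.imread('pics/raw_top0.png');b=cv2.imread('pics/raw_side0.png')
r=lambda i,x0,y0,x1,y1,w,h:cv2.resize(i[y0:y1,x0:x1],(w,h),interpolation=cv2.INTER_CUBIC)
A=r(a,175,140,325,200,800,320)       # rail 5.333
B=r(a,265,200,325,245,368,276)       # carrier top 6.133
C=r(b,215,135,329,259,0 or 423,460) if 0 else r(b,220,135,335,210,432,276)
out=np.vstack([A,np.hstack([B,C])]);cv2.imwrite('pics/z0.png',out);print(out.shape)
for n,p in(('A',(0,0)),):pass
```

```text
(596, 800, 3)
```

View pics/z0.png

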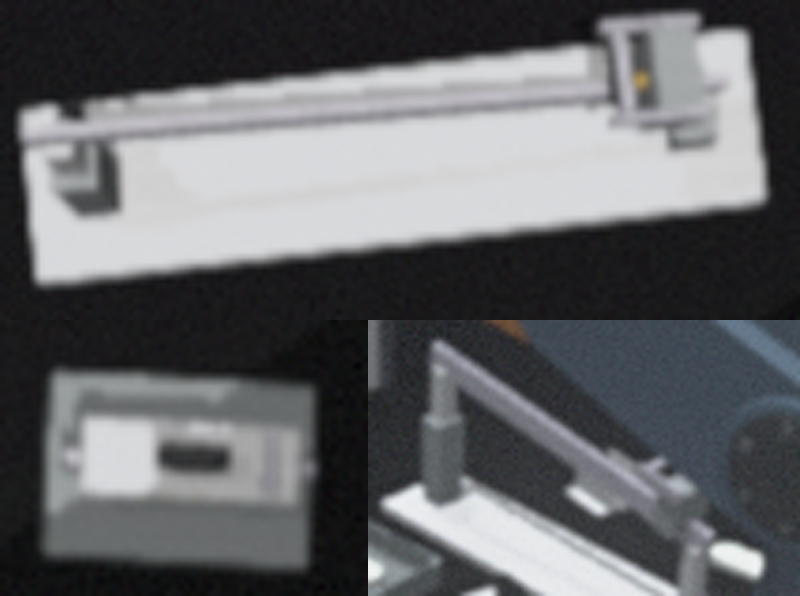

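The crop shows the stand base corners at A(20,108), (748,30), (765,203) and (38,285). The carrier's deck spans B(82..300, 418..500) with the ridge on the right, so the nose already points toward world -y, which is downhill. Now I'll turn these into positions.

Run:
```python
from h import *
A=lambda u,v:(175+(u+.5)/5.333-.5,140+(v+.5)/5.333-.5)
B=lambda u,v:(265+(u+.5)/6.133-.5,200+(v+.5)/6.133-.5)
C=lambda u,v:(220+(u-368+.5)/3.757-.5,135+(v-320+.5)/3.68-.5)
c=np.array([onz('top',A(*p),.012) for p in((20,108),(748,30),(765,203),(38,285))])
print('base',c.round(4).tolist(),np.linalg.norm(c-np.roll(c,-1,0),axis=1).round(3))
o=c.mean(0);y=(c[0]+c[3]-c[1]-c[2])[:2];y/=np.linalg.norm(y);yaw=np.arctan2(-y[0],y[1]);print('stand',o,'yaw',yaw)
d=np.array([onz('top',B(*p),.086) for p in((82,418),(300,428),(300,500),(80,492))])
yc=(d[0]+d[3]-d[1]-d[2])[:2];print('deck',d.mean(0),np.linalg.norm(d-np.roll(d,-1,0),axis=1).round(3),'yaw',np.arctan2(-yc[0],yc[1]))
print('tabtop',onz('top',B(194,457),.129), 'tab base side ', onz('top',B(194,457),.086))
p=np.array([onz('top',B(*q),.01) for q in((50,372),(318,383),(308,568),(42,555))]);yp=(p[0]+p[3]-p[1]-p[2])[:2]
print('park',p.mean(0),np.linalg.norm(p-np.roll(p,-1,0),axis=1).round(3),'yaw',np.arctan2(-yp[0],yp[1]))
# rail: side view points on plane x_stand=0
x=np.array([y[1],-y[0],0]);
for uv in((437,343),(480,377),(520,403),(560,430),(590,450)):
    oo,dd=ray('side',C(*uv));s=((o-oo)@x)/(dd@x);P=oo+s*dd;ys=(P-o)[:2]@y;print(P.round(4),'ystand',ys.round(3),'h at 85mm',P[2]-(ys-.085)*np.tan(np.radians(10)))
# rail in top: centre line, x offset vs h
for uv in((130,128),(300,117),(450,106),(580,95)):
    for h in (.14,.16,.18):
        P=onz('top',A(*uv),h);ys=(P-o)[:2]@y;P=onz('top',A(*uv),h+(ys-.085)*.176);print(h,ys.round(3),((P-o)@x).round(4),end=' | ')
    print()
```

```text
base [[0.6399, 0.2398, 0.012], [0.6744, -0.1815, 0.012], [0.573, -0.187, 0.012], [0.5369, 0.2301, 0.012]] [0.423 0.102 0.419 0.104]
stand [0.60603529 0.02536647 0.012     ] yaw 0.08397134679995137
deck [ 0.28698357 -0.10228838  0.086     ] [0.101 0.033 0.101 0.034] yaw -0.06912963957250784
tabtop [ 0.29059743 -0.10051439  0.129     ] tab base side  [ 0.2880763  -0.10392239  0.086     ]
park [ 0.27789053 -0.10270583  0.01      ] [0.131 0.089 0.129 0.088] yaw -0.07284781983126805
[0.5911 0.2029 0.1936] ystand 0.178 h at 85mm 0.17719301770784998
[0.5964 0.1403 0.1781] ystand 0.115 h at 85mm 0.17273029350677502
[0.6011 0.0845 0.1702] ystand 0.059 h at 85mm 0.1747576345978716
[0.6056 0.0308 0.1617] ystand 0.005 h at 85mm 0.1757108028223926
[ 0.6089 -0.0082  0.1558] ystand -0.034 h at 85mm 0.17668648767125467
0.14 0.134 0.0055 | 0.16 0.132 0.0015 | 0.18 0.13 -0.0024 | 
0.14 0.046 0.0045 | 0.16 0.045 0.0006 | 0.18 0.044 -0.0033 | 
0.14 -0.033 0.0043 | 0.16 -0.032 0.0004 | 0.18 -0.032 -0.0035 | 
0.14 -0.101 0.0049 | 0.16 -0.099 0.001 | 0.18 -0.098 -0.0029 |
```

Run:
```python
from h import *
for n in('top','side'):
    c=manip.get_calibration(n);print({k:c[k] for k in('fx','fy','cx','cy','dist_coeffs')});print(np.array(c['world_to_cam']).round(4).tolist());print(proj(n,[[0,0,0],[0,0,.3],[.234,-.579,.231],[.28,-.1,.06],[.41,-.1,.06]])*1.5)
```

```text
{'fx': 454.34477569712925, 'fy': 454.34477569712925, 'cx': 259.4229121776594, 'cy': 195.76961325228655, 'dist_coeffs': array([-0.05026434,  0.        ,  0.        ,  0.        ,  0.        ])}
[[-0.027, -0.9996, 0.0007, 0.0078], [-0.9931, 0.0268, -0.1144, 0.52], [0.1143, -0.0038, -0.9934, 1.3336], [0.0, 0.0, 0.0, 1.0]]
[[393.09023096 557.38127179]
 [394.35572088 609.78278168]
 [732.83003053 439.15075054]
 [441.32794471 414.67889468]
 [438.99583169 346.91921755]]
{'fx': 432.09001275339165, 'fy': 432.09001275339165, 'cx': 253.8890257959344, 'cy': 191.80840918019803, 'dist_coeffs': array([-0.1600936,  0.       ,  0.       ,  0.       ,  0.       ])}
[[0.7797, -0.6258, 0.0216, -0.3973], [-0.3069, -0.412, -0.858, 0.2415], [0.5458, 0.6623, -0.5132, 1.2474], [0.0, 0.0, 0.0, 1.0]]
[[179.00919082 410.38822397]
 [153.9425126  278.46452101]
 [492.4570656  441.40363256]
 [323.79058656 359.72643846]
 [374.37493056 337.36698643]]
```

The B crop's 320-pixel row offset was left out. I'll correct that.

Run:
```python
from h import *
B=lambda u,v:(265+(u+.5)/6.133-.5,200+(v-320+.5)/6.133-.5)
d=np.array([onz('top',B(*p),.086) for p in((82,418),(300,428),(300,500),(80,492))])
yc=(d[0]+d[3]-d[1]-d[2])[:2];print('deck',d.mean(0),np.linalg.norm(d-np.roll(d,-1,0),axis=1).round(3),'yaw',np.arctan2(-yc[0],yc[1]))
print('tabtop',onz('top',B(194,457),.129))
p=np.array([onz('top',B(*q),.01) for q in((50,372),(318,383),(308,568),(42,555))]);yp=(p[0]+p[3]-p[1]-p[2])[:2]
print('park',p.mean(0),np.linalg.norm(p-np.roll(p,-1,0),axis=1).round(3),'yaw',np.arctan2(-yp[0],yp[1]))
print(proj('side',[[*d.mean(0)[:2],.129]])*1.5)
from scipy.spatial.transform import Rotation as R
print(R.from_quat(manip.sense()['tool_rot']).as_matrix().round(3))
```

```text
deck [ 0.43441156 -0.10748544  0.086     ] [0.102 0.034 0.103 0.035] yaw -0.06856104912238341
tabtop [ 0.43315271 -0.10555986  0.129     ]
park [ 0.43386974 -0.10813711  0.01      ] [0.133 0.091 0.131 0.09 ] yaw -0.07235258050714015
[[386.36743543 307.8051565 ]]
[[ 0.927  0.374 -0.   ]
 [ 0.374 -0.927  0.002]
 [ 0.    -0.002 -1.   ]]
```

Emit:
send_rows(commands=[{"delta_pos":[2,4.7,0.3],"yaw":0.112},{"delta_pos":[2,4.7,0],"yaw":0.112},{"delta_pos":[2,4.7,0],"yaw":0.112},{"delta_pos":[2,4.7,0],"yaw":0.112},{"delta_pos":[2,4.7,0],"yaw":0.112},{"delta_pos":[2,4.7,0],"yaw":0.112},{"delta_pos":[2,4.7,0],"yaw":0.112},{"delta_pos":[2,4.7,0],"yaw":0.112},{"delta_pos":[2,4.7,0],"yaw":0.112},{"delta_pos":[2,4.7,0],"yaw":0.112}], grip=-1, force=25)

```text
t: 1.35
tcp_pos: [0.4355, -0.0968, 0.2304]
tool_rot: [0.721, 0.693, -0.0, -0.002]
force: [0.8, -0.2, -0.1]
finger_gap: 1.002
```

Emit:
send_rows(commands=[{"delta_pos":[-0.15,-1.0,-2],"yaw":-0.03},{"delta_pos":[0,0,-3],"yaw":0},{"delta_pos":[0,0,-2],"yaw":0},{"delta_pos":[0,0,0],"yaw":0}], grip=-0.4)

```text
t: 1.85
tcp_pos: [0.4351, -0.1014, 0.1587]
tool_rot: [0.727, 0.686, 0.0, -0.002]
force: [-0.2, 0.1, 0.9]
finger_gap: 0.701
```

Run:
```python
from h import *
s=manip.sense();print(s['tcp_pos'],s['tool_rot'],s['force'],s['finger_gap'])
snap('side','s1.png',(200,140,360,260),5)
```

```text
[ 0.43507191 -0.10136361  0.15865882] [ 7.27241464e-01  6.86379273e-01  1.36107703e-04 -1.82439255e-03] [-0.1666567   0.09592238  0.89666607] 0.7011568552771614
```

View pics/s1.png

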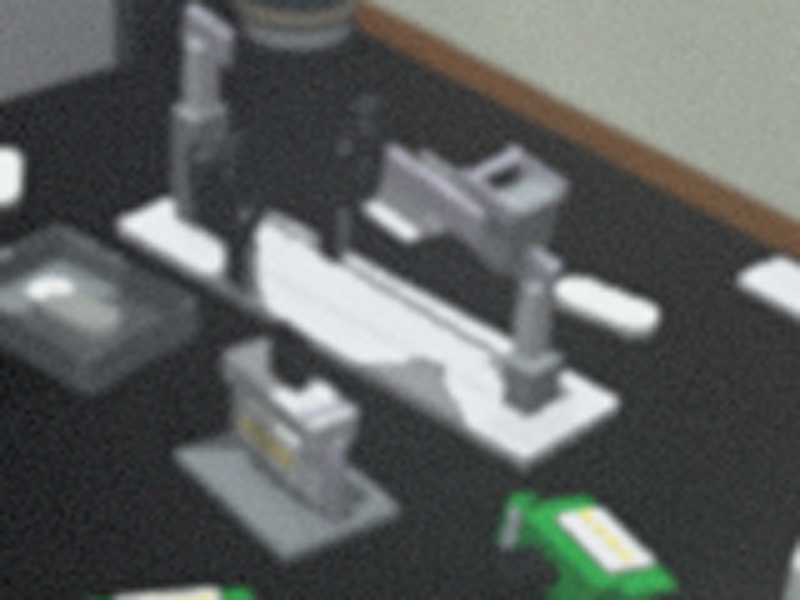

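The side crop shows the fingers open above and behind the tab, with the stand clear. I'll correct y and go down.

Emit:
send_rows(commands=[{"delta_pos":[-0.1,-0.5,-1],"yaw":-0.012},{"delta_pos":[0,0,-2],"yaw":0},{"delta_pos":[0,0,-2],"yaw":0},{"delta_pos":[0,0,-1],"yaw":0},{"delta_pos":[0,0,0],"yaw":0}])

```text
t: 2.52
tcp_pos: [0.4372, -0.1099, 0.0999]
tool_rot: [0.733, 0.681, 0.002, 0.003]
force: [0.4, -0.6, -0.0]
finger_gap: 0.702
```

Emit:
send_rows(commands=[{"delta_pos":[-0.3,0.3,-0.4],"yaw":0},{"delta_pos":[0,0,0],"yaw":0},{"delta_pos":[0,0,0],"yaw":0}])

```text
t: 2.9
tcp_pos: [0.4348, -0.1072, 0.0969]
tool_rot: [0.733, 0.681, 0.002, 0.005]
force: [0.4, 0.5, 0.5]
finger_gap: 0.697
```

Emit:
send_rows(commands=[{"delta_pos":[0,0,0],"yaw":0},{"delta_pos":[0,0,0],"yaw":0},{"delta_pos":[0,0,0],"yaw":0},{"delta_pos":[0,0,0],"yaw":0}], grip=1, force=25)

```text
t: 3.4
tcp_pos: [0.4352, -0.1074, 0.0975]
tool_rot: [0.732, 0.681, 0.002, 0.005]
force: [0.3, 0.8, -0.2]
finger_gap: 0.138
```

Emit:
send_rows(commands=[{"delta_pos":[0,0,1],"yaw":0},{"delta_pos":[0,0,2.5],"yaw":0},{"delta_pos":[0,0,3],"yaw":0},{"delta_pos":[0,0,3],"yaw":0},{"delta_pos":[0,0,3],"yaw":0},{"delta_pos":[0,0,3],"yaw":0},{"delta_pos":[0,0,3],"yaw":0},{"delta_pos":[0,0,0],"yaw":0},{"delta_pos":[0,0,0],"yaw":0}])

```text
t: 4.53
tcp_pos: [0.429, -0.1041, 0.2875]
tool_rot: [0.733, 0.681, 0.001, 0.0]
force: [-0.4, -0.7, -3.3]
finger_gap: 0.135
```

Emit:
send_rows(commands=[{"delta_pos":[1.5,2.0,0],"yaw":0.022},{"delta_pos":[2.4,3.0,0],"yaw":0.022},{"delta_pos":[2.4,3.0,0],"yaw":0.022},{"delta_pos":[2.4,3.0,0],"yaw":0.022},{"delta_pos":[2.4,3.0,0],"yaw":0.022},{"delta_pos":[2.4,3.0,0],"yaw":0.022},{"delta_pos":[1.5,2.0,0],"yaw":0.022},{"delta_pos":[0,0,0],"yaw":0},{"delta_pos":[0,0,0],"yaw":0}])

```text
t: 5.65
tcp_pos: [0.5728, 0.0929, 0.2682]
tool_rot: [0.677, 0.736, -0.011, -0.014]
force: [0.2, 0.3, -3.8]
finger_gap: 0.134
```

```bash
cat > st.py <<'E'
from h import *
s=manip.sense();p=s['tcp_pos'];q=s['tool_rot']
o=np.array([.60604,.02537]);a=.084
d=p[:2]-o
print('t',s['t'],'tcp',p.round(4),'stand x,y mm',1e3*(d@[np.cos(a),np.sin(a)]),1e3*(d@[-np.sin(a),np.cos(a)]),'yawerr',2*np.arctan2(q[1],q[0])-np.pi/2-a,'F',s['force'].round(2),'gap',s['finger_gap'])
print('rail z here',.175+(d@[-np.sin(a),np.cos(a)]-.085)*.1763)
E
python3 st.py
python3 - <<'E'
from h import *
snap('side','s2.png',(215,80,335,200),5)
E
```

```text
t 5.65 tcp [0.5728 0.0929 0.2682] stand x,y mm -27.466423075549354 70.03296111083584 yawerr -0.0013032662805382705 F [ 0.22  0.29 -3.76] gap 0.1335183297539717
rail z here 0.17236131104384034
```

View pics/s2.png

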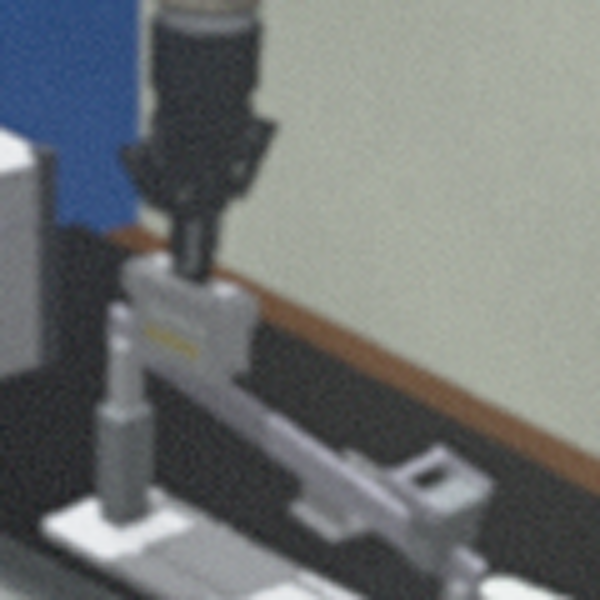

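The side crop shows the carrier held in front of the rail's upper half, nose downhill and just above the rail. I'll shift across in small rows and keep the height.

Emit:
send_rows(commands=[{"delta_pos":[0.6,0.4,0.5],"yaw":0},{"delta_pos":[0.8,0.5,0.2],"yaw":0},{"delta_pos":[0.8,0.5,0.1],"yaw":0},{"delta_pos":[0.3,0.2,0.0],"yaw":0},{"delta_pos":[0,0,0],"yaw":0},{"delta_pos":[0,0,0],"yaw":0}])

```text
t: 6.45
tcp_pos: [0.5991, 0.108, 0.2772]
tool_rot: [0.678, 0.734, -0.011, -0.014]
force: [0.7, 0.2, -3.7]
finger_gap: 0.135
```

```bash
cat >> st.py <<'E'
from scipy.spatial.transform import Rotation as Rr
R=Rr.from_quat(q).as_matrix(); S=np.array([[np.cos(a),np.sin(a),0],[-np.sin(a),np.cos(a),0],[0,0,1]])
w=p+R[:,2]*.0355; dw=S@(w-[*o,0])
print('wheels stand mm',(1e3*dw).round(1),'tool z in stand (roll x, pitch y)',(S@R[:,2]).round(4))
E
python3 st.py
```

```text
t 6.45 tcp [0.5991 0.108  0.2772] stand x,y mm -0.002826615794751172 82.89095432040669 yawerr -0.004737754909795264 F [ 0.7   0.17 -3.74] gap 0.13469817202260384
rail z here 0.1746281752466877
wheels stand mm [ -1.2  83.1 241.7] tool z in stand (roll x, pitch y) [-0.0345  0.006  -0.9994]
```

Emit:
send_rows(commands=[{"delta_pos":[0.17,0.02,-0.5],"yaw":0},{"delta_pos":[0,0,-0.5],"yaw":0},{"delta_pos":[0,0,-0.4],"yaw":0},{"delta_pos":[0,0,0],"yaw":0},{"delta_pos":[0,0,0],"yaw":0}])

```text
t: 7.08
tcp_pos: [0.6, 0.1079, 0.2616]
tool_rot: [0.679, 0.734, -0.011, -0.015]
force: [0.7, 0.3, -2.5]
finger_gap: 0.136
```

```bash
python3 st.py
python3 - <<'E'
from h import *
snap('side','s3.png',(230,95,310,165),9)
E
```

```text
t 7.075 tcp [0.6    0.1079 0.2616] stand x,y mm 0.9211571920816264 82.78280933138204 yawerr -0.004986750106763901 F [ 0.7   0.27 -2.46] gap 0.13590809963129377
rail z here 0.17460910928512263
wheels stand mm [ -0.4  83.  226.1] tool z in stand (roll x, pitch y) [-0.0364  0.006  -0.9993]
```

View pics/s3.png

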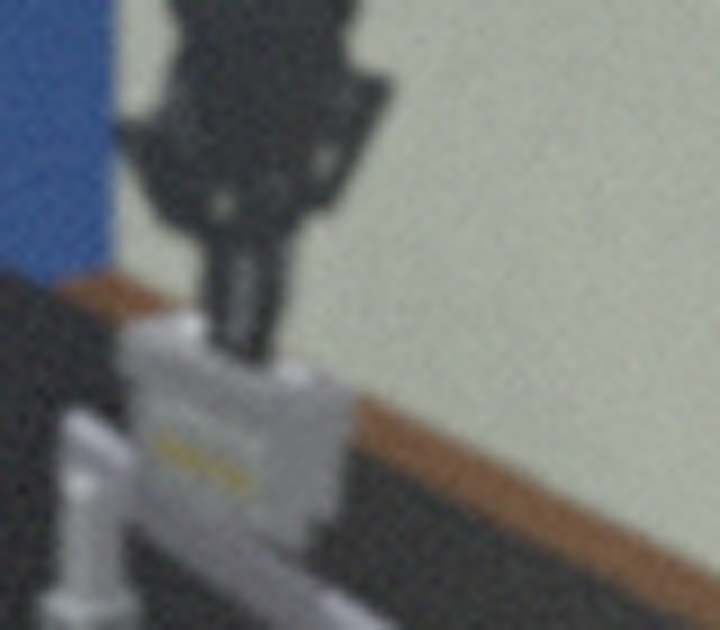

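The carrier sits just above the rail and nothing shows contact. To check the slot's alignment I'll overlay the predicted rail edge and plate outline.

Run:
```python
from h import *
from scipy.spatial.transform import Rotation as Rr
s=manip.sense();p=s['tcp_pos'];R=Rr.from_quat(s['tool_rot']).as_matrix()
zc=-R[:,2];xc=R[:,1];xc=xc*np.sign(xc[0]);yc=np.cross(zc,xc)
w=p-zc*.0355;C=lambda x,y,z:w+xc*x+yc*y+zc*z
o=np.array([.60604,.02537,0]);a=.084;X=np.array([np.cos(a),np.sin(a),0]);Y=np.array([-np.sin(a),np.cos(a),0])
Rl=lambda x,y,dz=0:o+X*x+Y*y+np.array([0,0,.175+(y-.085)*.1763+dz])
im=cv2.imread('pics/raw_s3.png')[95:165,230:310];f=8;im=cv2.resize(im,None,fx=f,fy=f,interpolation=cv2.INTER_CUBIC)
def ln(P,col):
    q=((proj('side',P)-[230,95]+.5)*f).astype(int);cv2.polylines(im,[q.reshape(-1,1,2)],False,col,1)
for x in(-.003,.003): ln([Rl(x,.185),Rl(x,0)],(0,0,255))
ln([Rl(-.003,.185,-.026),Rl(-.003,0,-.026)],(0,0,255))
ln([C(-.0085,-.05,-.04),C(-.0085,.05,-.04),C(-.017,.05,.024),C(-.017,-.05,.024),C(-.0085,-.05,-.04)],(0,255,0))
ln([C(.0055,-.05,-.03),C(.0055,-.05,0),C(.0105,-.05,0),C(.0105,-.05,-.03),C(.0055,-.05,-.03)],(255,255,0))
ln([C(-.0085,-.05,-.04),C(-.0055,-.05,-.04),C(-.0055,-.05,0)],(0,255,255))
cv2.imwrite('pics/ov.png',im)
```

```text
(no output)
```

View pics/ov.png

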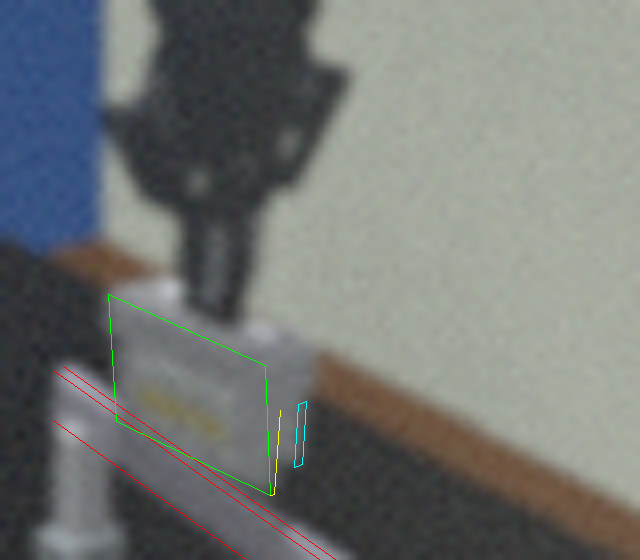

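The overlay agrees with the image on both rail and carrier, so I'm going down and watching the force.

Emit:
send_rows(commands=[{"delta_pos":[0.08,0.0,-0.3],"yaw":0},{"delta_pos":[0,0,-0.3],"yaw":0},{"delta_pos":[0,0,-0.3],"yaw":0},{"delta_pos":[0,0,0],"yaw":0}])

```text
t: 7.62
tcp_pos: [0.601, 0.1079, 0.2522]
tool_rot: [0.679, 0.734, -0.011, -0.014]
force: [-0.4, 0.3, -3.6]
finger_gap: 0.135
```

Emit:
send_rows(commands=[{"delta_pos":[0,0,-0.3],"yaw":0},{"delta_pos":[0,0,-0.3],"yaw":0},{"delta_pos":[0,0,-0.3],"yaw":0},{"delta_pos":[0,0,0],"yaw":0}])

```text
t: 8.12
tcp_pos: [0.6013, 0.108, 0.2426]
tool_rot: [0.679, 0.734, -0.011, -0.014]
force: [0.1, 0.0, -3.0]
finger_gap: 0.137
```

```bash
python3 st.py
```

```text
t 8.125 tcp [0.6013 0.108  0.2426] stand x,y mm 2.1800025625680064 82.72135602478228 yawerr -0.005006150269956919 F [ 0.1   0.01 -3.  ] gap 0.13683660937304662
rail z here 0.1745982750671691
wheels stand mm [  0.9  82.9 207.2] tool z in stand (roll x, pitch y) [-0.0351  0.006  -0.9994]
```

Emit:
send_rows(commands=[{"delta_pos":[-0.05,0,-0.3],"yaw":0},{"delta_pos":[0,0,-0.3],"yaw":0},{"delta_pos":[0,0,-0.3],"yaw":0},{"delta_pos":[0,0,0],"yaw":0}])

```text
t: 8.62
tcp_pos: [0.6015, 0.1079, 0.2334]
tool_rot: [0.679, 0.734, -0.01, -0.013]
force: [1.3, 0.7, -3.2]
finger_gap: 0.136
```

Emit:
send_rows(commands=[{"delta_pos":[-0.03,0,-0.3],"yaw":0},{"delta_pos":[0,0,-0.3],"yaw":0},{"delta_pos":[0,0,-0.2],"yaw":0},{"delta_pos":[0,0,0],"yaw":0}])

```text
t: 9.12
tcp_pos: [0.6015, 0.1079, 0.2249]
tool_rot: [0.678, 0.734, -0.01, -0.013]
force: [0.7, 0.3, -3.7]
finger_gap: 0.13
```

Emit:
send_rows(commands=[{"delta_pos":[0,0,-0.15],"yaw":0},{"delta_pos":[0,0,-0.15],"yaw":0},{"delta_pos":[0,0,0],"yaw":0}])

```text
t: 9.5
tcp_pos: [0.6016, 0.1079, 0.2218]
tool_rot: [0.678, 0.734, -0.01, -0.013]
force: [0.9, -0.4, -3.8]
finger_gap: 0.135
```

Emit:
send_rows(commands=[{"delta_pos":[0,0,-0.15],"yaw":0},{"delta_pos":[0,0,-0.15],"yaw":0},{"delta_pos":[0,0,0],"yaw":0}])

```text
t: 9.88
tcp_pos: [0.6016, 0.1079, 0.2187]
tool_rot: [0.678, 0.734, -0.01, -0.013]
force: [1.2, 0.4, -3.1]
finger_gap: 0.136
```

Emit:
send_rows(commands=[{"delta_pos":[0,0,-0.12],"yaw":0},{"delta_pos":[0,0,-0.12],"yaw":0},{"delta_pos":[0,0,0],"yaw":0}])

```text
t: 10.25
tcp_pos: [0.6016, 0.1079, 0.2161]
tool_rot: [0.678, 0.734, -0.01, -0.013]
force: [1.3, 0.4, -3.8]
finger_gap: 0.136
```

Emit:
send_rows(commands=[{"delta_pos":[0.0,0,-0.1],"yaw":0},{"delta_pos":[0,0,-0.1],"yaw":0},{"delta_pos":[0,0,0],"yaw":0}])

```text
t: 10.62
tcp_pos: [0.6016, 0.1078, 0.2145]
tool_rot: [0.678, 0.734, -0.01, -0.013]
force: [0.2, -0.4, -3.0]
finger_gap: 0.136
```

Emit:
send_rows(commands=[{"delta_pos":[0,0,-0.1],"yaw":0},{"delta_pos":[0,0,-0.1],"yaw":0},{"delta_pos":[0,0,0],"yaw":0}])

```text
t: 11.0
tcp_pos: [0.6017, 0.1076, 0.2143]
tool_rot: [0.678, 0.734, -0.01, -0.012]
force: [-0.3, -0.2, -0.3]
finger_gap: 0.136
```

Contact shows: the height is held and 3 N is off the wrist, with the uphill wheel on the rail. I'll press gently so the carrier pivots in the pads onto both wheels.

Emit:
send_rows(commands=[{"delta_pos":[0,0,-0.15],"yaw":0},{"delta_pos":[0,0,-0.15],"yaw":0}], force=20)

```text
t: 11.25
tcp_pos: [0.602, 0.1072, 0.2136]
tool_rot: [0.678, 0.735, -0.01, -0.012]
force: [-3.0, -1.5, 8.4]
finger_gap: 0.133
```

Emit:
send_rows(commands=[{"delta_pos":[0,0,-0.2],"yaw":0},{"delta_pos":[0,0,-0.2],"yaw":0}])

```text
t: 11.5
tcp_pos: [0.602, 0.1063, 0.2128]
tool_rot: [0.678, 0.735, -0.01, -0.011]
force: [-3.1, -1.8, 8.9]
finger_gap: 0.136
```

Emit:
send_rows(commands=[{"delta_pos":[0,0.05,-0.15],"yaw":0},{"delta_pos":[0,0.05,-0.15],"yaw":0}])

```text
t: 11.75
tcp_pos: [0.6021, 0.1063, 0.2129]
tool_rot: [0.678, 0.735, -0.01, -0.01]
force: [-2.3, -1.8, 8.8]
finger_gap: 0.138
```

Emit:
send_rows(commands=[{"delta_pos":[0,0.05,-0.15],"yaw":0},{"delta_pos":[0,0.05,-0.15],"yaw":0}])

```text
t: 12.0
tcp_pos: [0.602, 0.1064, 0.2129]
tool_rot: [0.678, 0.735, -0.01, -0.009]
force: [-2.4, -1.7, 9.1]
finger_gap: 0.136
```

```bash
python3 st.py
python3 - <<'E'
from h import *
snap('side','s4.png',(230,95,310,165),9)
E
```

```text
t 12.0 tcp [0.602  0.1064 0.2129] stand x,y mm 2.7933605974693543 81.05260362090719 yawerr -0.002439730502202739 F [-2.4  -1.68  9.09] gap 0.1357013824253804
rail z here 0.17430407401836592
wheels stand mm [  1.8  81.  177.4] tool z in stand (roll x, pitch y) [-0.0269 -0.0012 -0.9996]
```

View pics/s4.png

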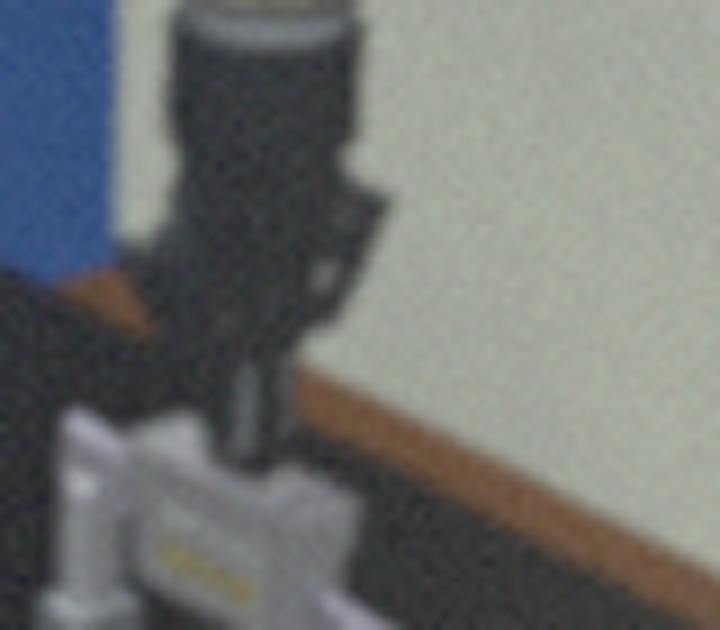

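The carrier bears on the rail and has pitched only slightly, so the pads are holding its pitch. I'll ease the closure in small steps while lightly loaded so it can pivot.

Emit:
send_rows(commands=[{"delta_pos":[0,0,-0.05],"yaw":0},{"delta_pos":[0,0,-0.05],"yaw":0}], grip=0.76, force=20)

```text
t: 12.3
tcp_pos: [0.6019, 0.1062, 0.2131]
tool_rot: [0.678, 0.735, -0.01, -0.008]
force: [-1.3, -0.9, 3.8]
finger_gap: 0.136
```

Emit:
send_rows(commands=[{"delta_pos":[0,0,-0.08],"yaw":0},{"delta_pos":[0,0,-0.08],"yaw":0}], grip=0.74)

```text
t: 12.55
tcp_pos: [0.602, 0.106, 0.2129]
tool_rot: [0.677, 0.735, -0.01, -0.008]
force: [-2.2, -2.3, 9.2]
finger_gap: 0.137
```

Emit:
send_rows(commands=[{"delta_pos":[0,0,-0.05],"yaw":0},{"delta_pos":[0,0,-0.05],"yaw":0}], grip=0.73)

```text
t: 12.8
tcp_pos: [0.602, 0.1059, 0.213]
tool_rot: [0.677, 0.735, -0.01, -0.008]
force: [-2.3, -0.5, 6.0]
finger_gap: 0.139
```

Emit:
send_rows(commands=[{"delta_pos":[0,0,-0.05],"yaw":0},{"delta_pos":[0,0,-0.05],"yaw":0}], grip=0.725)

```text
t: 13.05
tcp_pos: [0.6019, 0.1055, 0.2119]
tool_rot: [0.677, 0.736, -0.011, -0.008]
force: [-2.2, -2.1, 2.3]
finger_gap: 0.14
```

Emit:
send_rows(commands=[{"delta_pos":[0,0.02,-0.08],"yaw":0},{"delta_pos":[0,0.02,-0.08],"yaw":0},{"delta_pos":[0,0.02,-0.08],"yaw":0}])

```text
t: 13.42
tcp_pos: [0.6018, 0.1058, 0.2089]
tool_rot: [0.677, 0.736, -0.011, -0.008]
force: [-0.9, -2.6, 2.5]
finger_gap: 0.137
```

Emit:
send_rows(commands=[{"delta_pos":[0,0.02,-0.08],"yaw":0},{"delta_pos":[0,0.02,-0.08],"yaw":0},{"delta_pos":[0,0.02,-0.08],"yaw":0}])

```text
t: 13.8
tcp_pos: [0.6018, 0.1061, 0.2078]
tool_rot: [0.677, 0.736, -0.011, -0.007]
force: [-2.8, -2.7, 8.4]
finger_gap: 0.141
```

The descent totals 6.7 mm as expected and the force is rising again, so both wheels bear. I'll unload, then release.

Emit:
send_rows(commands=[{"delta_pos":[0.03,0.02,0.03],"yaw":0},{"delta_pos":[0,0,0],"yaw":0}])

```text
t: 14.05
tcp_pos: [0.6018, 0.1064, 0.2079]
tool_rot: [0.677, 0.736, -0.011, -0.008]
force: [-1.6, -1.4, 4.0]
finger_gap: 0.143
```

Emit:
send_rows(commands=[{"delta_pos":[0,0,0],"yaw":0},{"delta_pos":[0,0,0],"yaw":0},{"delta_pos":[0,0,0],"yaw":0},{"delta_pos":[0,0,0],"yaw":0},{"delta_pos":[0,0,0],"yaw":0},{"delta_pos":[0,0,0],"yaw":0},{"delta_pos":[0,0,0],"yaw":0},{"delta_pos":[0,0,0],"yaw":0}], grip=-0.2)

```text
t: 15.05
tcp_pos: [0.6025, 0.1075, 0.2063]
tool_rot: [0.677, 0.736, -0.01, -0.008]
force: [-0.0, -0.2, -0.4]
finger_gap: 0.598
```

```bash
python3 st.py
python3 - <<'E'
from h import *
snap('side','s5.png',(230,95,330,180),7)
E
```

```text
t 15.05 tcp [0.6025 0.1075 0.2063] stand x,y mm 3.366456277796198 82.17085355135431 yawerr -0.001678241820451662 F [-0.02 -0.2  -0.45] gap 0.5978024812086916
rail z here 0.17450122148110375
wheels stand mm [  2.4  82.1 170.8] tool z in stand (roll x, pitch y) [-0.026  -0.0024 -0.9997]
```

View pics/s5.png

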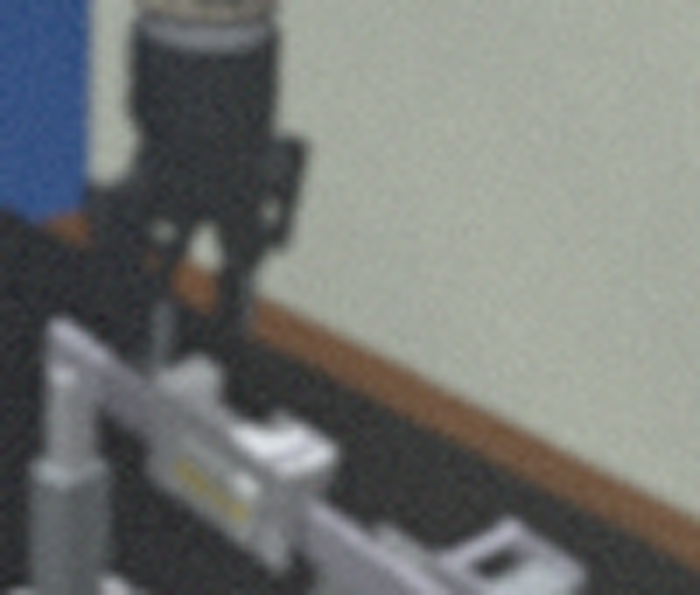

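The carrier is on the rail at about (230,460) and has left the open fingers. I'll rise clear and wait.

Emit:
send_rows(commands=[{"delta_pos":[0,0,1],"yaw":0},{"delta_pos":[0,0,2],"yaw":0},{"delta_pos":[0,0,2],"yaw":0},{"delta_pos":[0,0,1],"yaw":0},{"delta_pos":[0,0,0],"yaw":0},{"delta_pos":[0,0,0],"yaw":0},{"delta_pos":[0,0,0],"yaw":0},{"delta_pos":[0,0,0],"yaw":0}])

```text
t: 16.1
tcp_pos: [0.6016, 0.1075, 0.2683]
tool_rot: [0.677, 0.736, -0.011, -0.009]
force: [0.2, 0.6, -0.4]
finger_gap: 0.6
```

```bash
python3 st.py
python3 - <<'E'
from h import *
snap('top','t6.png'); snap('side','s6.png')
a=cv2.imread('pics/raw_t6.png')[140:200,175:325];b=cv2.imread('pics/raw_s6.png')[105:205,230:340]
o=np.vstack([cv2.resize(a,(700,280),interpolation=cv2.INTER_CUBIC),cv2.copyMakeBorder(cv2.resize(b,(341,310),interpolation=cv2.INTER_CUBIC),0,0,0,359,cv2.BORDER_CONSTANT)])
cv2.imwrite('pics/v6.png',o)
E
```

```text
t 16.1 tcp [0.6016 0.1075 0.2683] stand x,y mm 2.4229289084310497 82.19368115721556 yawerr -0.001755995248259909 F [ 0.21  0.62 -0.43] gap 0.5998268214339315
rail z here 0.1745052459880171
wheels stand mm [  1.4  82.1 232.8] tool z in stand (roll x, pitch y) [-0.0282 -0.0022 -0.9996]
```

View pics/v6.png

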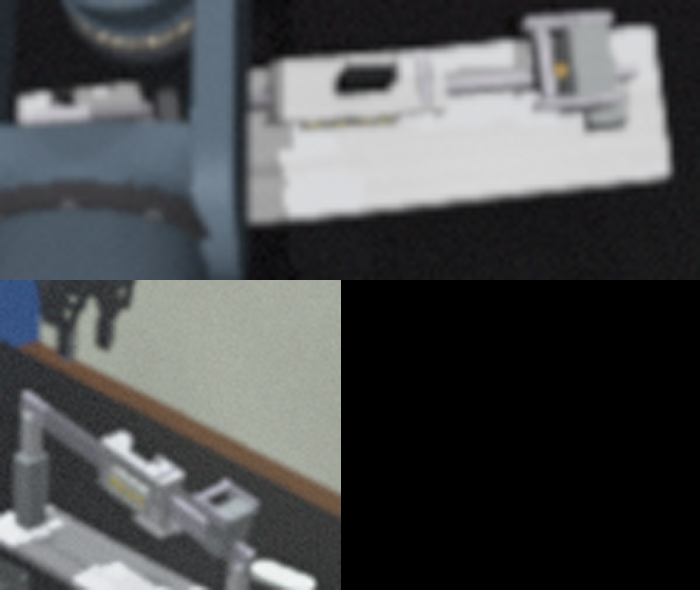

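The carrier hangs properly on the rail near its middle, with the tab at (367,78) in the top crop and the nose toward the stop. I'll track the dark tab numerically to see whether it is still rolling.

```bash
cat > tab.py <<'E'
from h import *
import sys
o=np.array([.60604,.02537,0]);a=.084;X=np.array([np.cos(a),np.sin(a),0]);Y=np.array([-np.sin(a),np.cos(a),0])
def top(im):
    # tab: dark blob on the bright deck: search along the rail strip, at predicted tab-top height
    best=None;g=cv2.cvtColor(im,cv2.COLOR_BGR2GRAY).astype(np.float32)
    dk=lambda P:float(np.mean([cv2.getRectSubPix(g,(1,1),tuple(map(float,q)))[0,0] for q in proj('top',P)]))
    sc=[]
    for y in np.arange(-.12,.06,.001):
        z=.173+(y-.085)*.1763+.047; f=lambda dx,dy,dz:o+X*dx+Y*(y+dy)+np.array([0,0,z+dz+dy*.176])
        tab=[f(0,d,.02) for d in(-.012,-.006,0,.006,.012)]; dk1=[f(s,d,-.023) for s in(-.011,.011) for d in(-.03,.03)]+[f(0,d,-.023) for d in(.03,.04)]
        sc.append((dk(dk1)-dk(tab),y))
    return max(sc)
if __name__=='__main__':
    im=cv2.imread(sys.argv[1]) if len(sys.argv)>1 else np.array(manip.snapshot('top'))
    print(top(im),manip.sense()['t'])
E
python3 tab.py pics/raw_t6.png; python3 tab.py
```

```text
(110.91789245605469, np.float64(-0.018999999999999906)) 16.2
(111.00282287597656, np.float64(-0.020999999999999908)) 16.25
```

Emit:
send_rows(commands=[{"delta_pos":[0,0,0],"yaw":0},{"delta_pos":[0,0,0],"yaw":0},{"delta_pos":[0,0,0],"yaw":0},{"delta_pos":[0,0,0],"yaw":0},{"delta_pos":[0,0,0],"yaw":0},{"delta_pos":[0,0,0],"yaw":0}], grip=1)

```text
t: 17.0
tcp_pos: [0.6018, 0.1075, 0.2685]
tool_rot: [0.677, 0.735, -0.011, -0.009]
force: [-0.5, -0.6, 0.7]
finger_gap: 0.002
```

```bash
python3 tab.py;python3 tab.py
```

```text
(115.03248596191406, np.float64(-0.06099999999999994)) 17.05
(114.28273010253906, np.float64(-0.06299999999999994)) 17.1
```

It is still rolling by itself at about 5 cm/s. I'll wait.

Emit:
send_rows(commands=[{"delta_pos":[0,0,0],"yaw":0},{"delta_pos":[0,0,0],"yaw":0},{"delta_pos":[0,0,0],"yaw":0},{"delta_pos":[0,0,0],"yaw":0},{"delta_pos":[0,0,0],"yaw":0},{"delta_pos":[0,0,0],"yaw":0}])

```text
t: 17.85
tcp_pos: [0.6018, 0.1075, 0.2684]
tool_rot: [0.677, 0.735, -0.011, -0.009]
force: [0.4, -0.1, 0.2]
finger_gap: 0.001
```

```bash
for i in 1 2 3 4; do python3 tab.py; done
```

```text
(114.43716430664062, np.float64(-0.07599999999999996)) 17.9
(115.23499298095703, np.float64(-0.07599999999999996)) 17.95
(114.72892761230469, np.float64(-0.07699999999999996)) 18.0
(115.06376647949219, np.float64(-0.07599999999999996)) 18.05
```

It has stopped with the grip at y ≈ -76 mm, which puts the nose near -119 mm, at the catch. Next I'll bring the closed fingers in behind the tail.

Emit:
send_rows(commands=[{"delta_pos":[0.1,-2,0],"yaw":0},{"delta_pos":[0.1,-2,0],"yaw":0},{"delta_pos":[0.1,-2,0],"yaw":0},{"delta_pos":[0.1,-1,0],"yaw":0},{"delta_pos":[0,0,0],"yaw":0},{"delta_pos":[0,0,0],"yaw":0}])

```text
t: 18.8
tcp_pos: [0.606, 0.0306, 0.2685]
tool_rot: [0.678, 0.735, -0.011, -0.008]
force: [0.0, 0.1, -0.6]
finger_gap: 0.001
```

```bash
python3 st.py; python3 tab.py
```

```text
t 18.8 tcp [0.606  0.0306 0.2685] stand x,y mm 0.42115731284969654 5.1710980688457475 yawerr -0.004506729862477396 F [ 0.05  0.15 -0.58] gap 0.001033932999019016
rail z here 0.16092616458953748
wheels stand mm [ -0.6   5.1 233. ] tool z in stand (roll x, pitch y) [-0.0276 -0.0026 -0.9996]
(85.14603424072266, np.float64(-0.07999999999999996)) 18.85
```

Emit:
send_rows(commands=[{"delta_pos":[0,0,-2.5],"yaw":0},{"delta_pos":[0,0,-2.5],"yaw":0},{"delta_pos":[0,0,-2.0],"yaw":0},{"delta_pos":[0,0,-1.2],"yaw":0},{"delta_pos":[0,0,0],"yaw":0},{"delta_pos":[0,0,0],"yaw":0}])

```text
t: 19.6
tcp_pos: [0.6072, 0.0343, 0.1861]
tool_rot: [0.676, 0.736, -0.009, -0.007]
force: [0.4, 0.2, 0.5]
finger_gap: -0.001
```

```bash
python3 st.py
python3 - <<'E'
from h import *
snap('side','s7.png',(250,95,330,170),8)
E
```

```text
t 19.6 tcp [0.6072 0.0343 0.1861] stand x,y mm 1.9418258277730427 8.799996360731399 yawerr 0.0010665611323635443 F [0.36 0.2  0.51] gap -0.0009026186023346125
rail z here 0.16156593935839694
wheels stand mm [  1.1   8.7 150.6] tool z in stand (roll x, pitch y) [-0.023  -0.003  -0.9997]
```

View pics/s7.png

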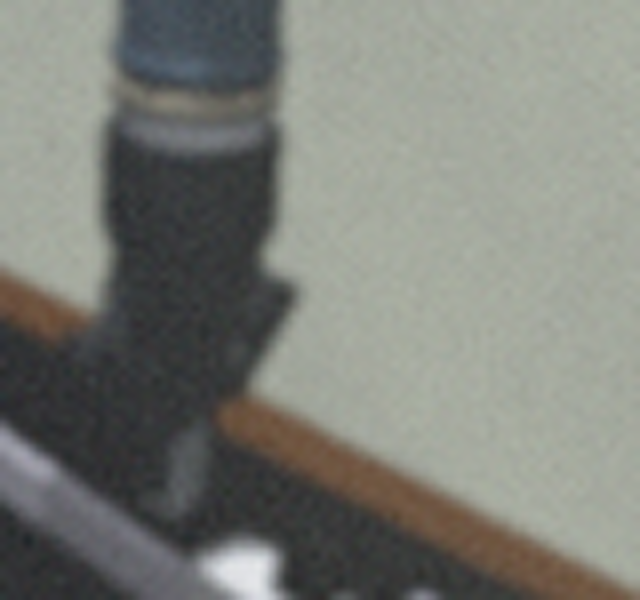

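The fingertip at (180,510) is just uphill of and above the deck's tail end at (215,555). I'll finish going down, then approach slowly.

Emit:
send_rows(commands=[{"delta_pos":[-0.1,0,-0.7],"yaw":0},{"delta_pos":[-0.05,0,-0.6],"yaw":0},{"delta_pos":[0,0,0],"yaw":0},{"delta_pos":[0,0,0],"yaw":0}])

```text
t: 20.15
tcp_pos: [0.6063, 0.0341, 0.1737]
tool_rot: [0.676, 0.736, -0.009, -0.006]
force: [0.2, -0.6, -0.6]
finger_gap: 0.003
```

Emit:
send_rows(commands=[{"delta_pos":[0.03,-0.4,0],"yaw":0},{"delta_pos":[0.03,-0.3,-0.05],"yaw":0},{"delta_pos":[0.03,-0.3,-0.05],"yaw":0},{"delta_pos":[0,0,0],"yaw":0}])

```text
t: 20.65
tcp_pos: [0.6076, 0.023, 0.173]
tool_rot: [0.677, 0.736, -0.008, -0.005]
force: [-0.4, -0.1, 0.1]
finger_gap: -0.003
```

```bash
python3 st.py
```

```text
t 20.65 tcp [0.6076 0.023  0.173 ] stand x,y mm 1.4032485997421162 -2.4599426619209983 yawerr 0.0004319262337926927 F [-0.43 -0.06  0.13] gap -0.002885914044401937
rail z here 0.1595808121087033
wheels stand mm [  0.7  -2.6 137.5] tool z in stand (roll x, pitch y) [-0.0195 -0.0038 -0.9998]
```

Emit:
send_rows(commands=[{"delta_pos":[0,-0.2,-0.2],"yaw":0},{"delta_pos":[0,-0.2,-0.15],"yaw":0},{"delta_pos":[0,-0.15,-0.1],"yaw":0}])

```text
t: 21.02
tcp_pos: [0.6076, 0.0173, 0.1682]
tool_rot: [0.677, 0.736, -0.008, -0.005]
force: [-0.2, 0.4, -0.2]
finger_gap: -0.005
```

Emit:
send_rows(commands=[{"delta_pos":[0,-0.15,0],"yaw":0},{"delta_pos":[0,-0.15,0],"yaw":0}])

```text
t: 21.28
tcp_pos: [0.6075, 0.0144, 0.168]
tool_rot: [0.677, 0.736, -0.008, -0.006]
force: [0.9, 1.7, -0.2]
finger_gap: 0.003
```

Emit:
send_rows(commands=[{"delta_pos":[0.01,-0.15,-0.02],"yaw":0},{"delta_pos":[0.01,-0.15,-0.02],"yaw":0},{"delta_pos":[0.01,-0.15,-0.02],"yaw":0}])

```text
t: 21.65
tcp_pos: [0.6077, 0.0126, 0.1677]
tool_rot: [0.677, 0.736, -0.006, -0.007]
force: [0.4, 4.3, 0.6]
finger_gap: -0.002
```

Emit:
send_rows(commands=[{"delta_pos":[0.01,-0.15,-0.02],"yaw":0},{"delta_pos":[0.01,-0.15,-0.02],"yaw":0},{"delta_pos":[0.01,-0.15,-0.02],"yaw":0}])

```text
t: 22.02
tcp_pos: [0.6081, 0.0067, 0.1669]
tool_rot: [0.676, 0.736, -0.007, -0.006]
force: [0.3, 0.4, 0.3]
finger_gap: -0.005
```

```bash
python3 tab.py
```

```text
(58.644752502441406, np.float64(0.05900000000000016)) 22.075
```

Emit:
send_rows(commands=[{"delta_pos":[0.01,-0.12,-0.02],"yaw":0},{"delta_pos":[0.01,-0.12,-0.02],"yaw":0},{"delta_pos":[0.01,-0.12,-0.02],"yaw":0}])

```text
t: 22.45
tcp_pos: [0.6085, 0.0011, 0.1662]
tool_rot: [0.677, 0.736, -0.008, -0.006]
force: [-0.0, 3.7, 0.8]
finger_gap: 0.003
```

Emit:
send_rows(commands=[{"delta_pos":[0.01,-0.12,-0.02],"yaw":0},{"delta_pos":[0.01,-0.12,-0.02],"yaw":0}])

```text
t: 22.7
tcp_pos: [0.6085, 0.001, 0.1661]
tool_rot: [0.677, 0.736, -0.006, -0.007]
force: [-0.5, 5.4, 2.0]
finger_gap: 0.001
```

Emit:
send_rows(commands=[{"delta_pos":[0.01,-0.15,-0.02],"yaw":0},{"delta_pos":[0.01,-0.15,-0.02],"yaw":0}])

```text
t: 22.95
tcp_pos: [0.6085, 0.001, 0.1662]
tool_rot: [0.677, 0.736, -0.005, -0.009]
force: [0.2, 5.3, 2.5]
finger_gap: -0.002
```

Emit:
send_rows(commands=[{"delta_pos":[0,0.0,0],"yaw":0},{"delta_pos":[0,0.0,0],"yaw":0}])

```text
t: 23.2
tcp_pos: [0.6085, 0.0011, 0.1663]
tool_rot: [0.677, 0.736, -0.005, -0.009]
force: [-0.7, 1.9, 1.1]
finger_gap: -0.002
```

It stalls rigidly after about 14 mm of travel, with a force dip on the way, so it appears to be home. I'll back off and check.

Emit:
send_rows(commands=[{"delta_pos":[0,0.5,0.1],"yaw":0},{"delta_pos":[0,1.0,0.3],"yaw":0},{"delta_pos":[0,1.0,1.5],"yaw":0},{"delta_pos":[0,2.0,3],"yaw":0},{"delta_pos":[0,3,3],"yaw":0},{"delta_pos":[0,3,2],"yaw":0},{"delta_pos":[0,2,0],"yaw":0},{"delta_pos":[0,0,0],"yaw":0}])

```text
t: 24.2
tcp_pos: [0.6085, 0.1308, 0.2724]
tool_rot: [0.676, 0.737, -0.005, -0.006]
force: [1.2, 0.2, -0.4]
finger_gap: -0.004
```

```bash
python3 st.py; python3 tab.py; python3 tab.py
python3 - <<'E'
from h import *
snap('top','t8.png'); snap('side','s8.png')
a=cv2.imread('pics/raw_t8.png')[140:200,225:325];b=cv2.imread('pics/raw_s8.png')[120:195,240:340]
o=np.vstack([cv2.resize(a,(500,300),interpolation=cv2.INTER_CUBIC),cv2.copyMakeBorder(cv2.resize(b,(400,300),interpolation=cv2.INTER_CUBIC),0,0,0,100,cv2.BORDER_CONSTANT)])
cv2.imwrite('pics/v8.png',o)
E
```

```text
t 24.2 tcp [0.6085 0.1308 0.2724] stand x,y mm 11.33054803253023 104.83877250392604 yawerr 0.0010618761637900126 F [ 1.18  0.21 -0.45] gap -0.0037449852630147243
rail z here 0.17849757559244214
wheels stand mm [ 10.8 104.9 236.9] tool z in stand (roll x, pitch y) [-0.0148  0.0024 -0.9999]
(108.62266540527344, np.float64(-0.09299999999999997)) 24.25
(108.7439956665039, np.float64(-0.09299999999999997)) 24.3
```

View pics/v8.png

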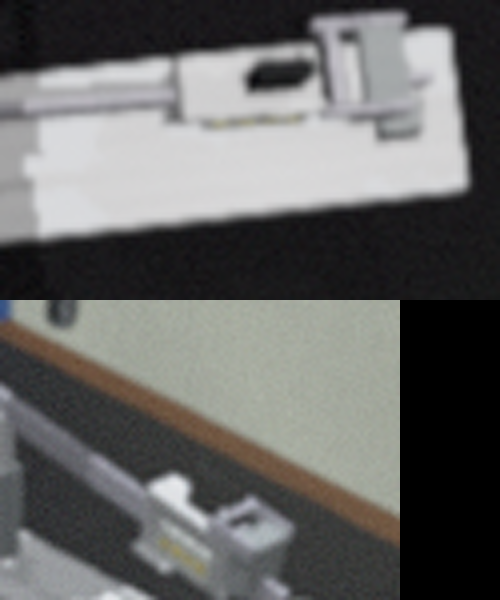

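The last picture shows the nose under the roller and up against the stop block. The dark gap with the orange feeler is now filled by the deck, and the arm is clear. Handing in.

```bash
python3 -c "
from station import manip
print(manip.sign_off())"
```

```text
the job is handed in; nothing more can be done
None
```

I hung the carrier on the rail's upper half, nose downhill. It rolled down to the catch by itself, and I pushed it on against the end stop. The job is handed in at about 24 s of the 54 s allowed; sign-off gave no verdict.

**Hanging:** the carrier touched the rail at about y +81 mm. I estimate at most about 13 N on the rail, well under 25 N. It would not pivot onto both wheels at the 20 N grip, so I eased the closure slightly and it settled. I let go once both wheels were bearing.

**Rolling:** it rolled freely at about 5 cm/s and stopped at the catch, with the grip at about y −76 mm.

**Pushing home:** the highest pushing force I read was about 5 N. The force rose to 4 N, dropped away as it passed the roller, then it stalled rigidly.

**Last checks:**
- The grip is at about y −93 mm, unchanged in two readings 0.05 s apart.
- The deck now fills the gap where the brass feeler showed. I could not read the feeler itself, so "fully home" rests on the picture, the travel and the force pattern.
- The measured travel of about 17 mm is slightly more than the nominal 15 mm. That is within the accuracy of the pictures, a few millimetres.
- The arm is clear of everything. I did not measure the bystanders again, but no unexpected contact showed in the forces.

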